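# Open the squaring fixture and tap the pressboard plates flush

### The job

Slide the blue red-topped gate straight up out of its slots and stand it in the grey rack beside the fixture. Then tap the four stacked pressboard plates home from their open sides, until the edges of all four line up and the stack sits flush against both the far and the left fence. Leave the other things on the bench where they are.

Things in the scene. Friction and masses are not known exactly. Their poses are not given: they have to be found in the camera images.
- fixture: squaring fixture, fixed to the bench: dark base 235 x 165 mm, 6 mm thick, with a black bed (top 24 mm above the bench; x -35 to 50, y -40 to 60 mm) that carries the plates. Origin on the bench under the squared stack's centre. x points to the far fence, y to the left fence, z up. Its -x side (towards the robot, behind the gate) and its -y side are open for tapping
- far_fence (a point): middle of the top inner edge of the aluminium far fence: inner face at fixture x = 50 mm, y -70 to 70 mm, top 50 mm above the bench, 12 mm thick. Axes as the fixture's
- left_fence (a point): middle of the top inner edge of the aluminium left fence: inner face at fixture y = 60 mm, x -54 to 46 mm, top 50 mm above the bench, 12 mm thick. Axes as the fixture's
- slots (a point): point midway between the tops of the two slotted aluminium posts that hold the gate, 50 mm above the bench, at fixture x = -130 mm. The posts are 25 mm thick (x) and cover |y| from 54 to 74.5 mm; 108 mm is free between them
- gate: upright blue panel 130 mm wide (y), 110 mm high (z), 8 mm thick (x), 140 g, with its top 18 mm red; origin at the centre of its bottom edge. Starts standing in the slots of the two posts (fixture x = -130 mm, bottom 6 mm above the bench); it slides straight up, about 1.5 mm play each way, and must rise 44 mm to clear the posts
- rack: grey upright open-topped holder fixed to the bench, to the left or right of the fixture: inside 30 mm (x) by 152 mm (y), walls 6 mm thick and 60 mm tall, inner floor 6 mm above the bench; a flat foot 75 x 190 mm. Origin on the bench under its centre. The gate goes in from above, its width along the rack's y; it then leans loosely against a wall
- plate1: pressboard plate 1 of 4 counted from the bottom (light tan, four small black hole marks and a copper patch on top), 100 mm (x) x 120 mm (y) x 6 mm, about 65 g; origin at the centre of its underside, 24 mm above the bench in the stack. Starts a little turned, 7 to 26 mm short of each fence; its place is with its centre over the fixture's origin, its axes along the fixture's
- plate2: pressboard plate 2 of 4 counted from the bottom (dark brown, four small black hole marks and a copper patch on top), 100 mm (x) x 120 mm (y) x 6 mm, about 65 g; origin at the centre of its underside, 30 mm above the bench in the stack. Starts a little turned, 7 to 26 mm short of each fence; its place is with its centre over the fixture's origin, its axes along the fixture's
- plate3: pressboard plate 3 of 4 counted from the bottom (light tan, four small black hole marks and a copper patch on top), 100 mm (x) x 120 mm (y) x 6 mm, about 65 g; origin at the centre of its underside, 36 mm above the bench in the stack. Starts a little turned, 7 to 26 mm short of each fence; its place is with its centre over the fixture's origin, its axes along the fixture's
- plate4: pressboard plate 4 of 4 counted from the bottom (dark brown, four small black hole marks and a copper patch on top), 100 mm (x) x 120 mm (y) x 6 mm, about 65 g; origin at the centre of its underside, 42 mm above the bench in the stack. Starts a little turned, 7 to 26 mm short of each fence; its place is with its centre over the fixture's origin, its axes along the fixture's
- xfmr1: small transformer, black core and white coil, 58 x 62 x 52 mm, in the black tray; bystander. Origin at its underside
- xfmr2: second such transformer in the black tray; bystander. Origin at its underside
- xfmr3: third such transformer, on the bench behind the fixture; bystander. Origin at its underside
- steel_block: dark steel block 70 x 100 x 35 mm; bystander. Origin at its underside
- switch_box: black box 60 x 60 x 40 mm with orange switch; bystander. Origin at its underside
- screwdriver: screwdriver 180 mm lying on the bench; bystander
- tape_roll: yellow ring-shaped reel 90 mm across, 22 mm high; bystander. Origin at its underside
There are look-alikes about, which are no part of the job. Of the things that look like the gate, the larger one is meant. What is shaped like the plate3 but turquoise is not meant.

How it is judged:
By the outcome, as a careful person would: the job done as asked, in the order asked, and still so for the second after the job is handed in, with the robot touching nothing.
It also fails if it takes over 72 s, if anything falls off the work surface, if the arm or the gripper's body presses on something with over 40 N, if the wrist force passes 120 N, or if a joint passes its speed limit or range.

### The arm

A 7-joint arm with a two-finger parallel gripper is mounted at the origin on the work surface. World frame = base frame: x ahead of the robot, y to its left, z up, the work surface at z = 0. Lengths are in mm, angles in rad, forces in N, time in s.
With the tool pointing down it reaches from about 425 to 1025 mm from the base axis. Payload 3.6 kg.
Tool frame: the origin (TCP) lies at the very end of the fingers, on their centre line; the grasp point (between the pads) lies 19 mm behind it; x points along the fingers, z is the direction in which the jaws open and shut, and the axes are right-handed (so a half turn about x gives the same grasp; the last joint's range is limited). The gripper opens to 85 mm and grips with 20 to 120 N. Pads are 22 mm wide; open, the fingers measure 114 mm over their backs; the gripper's body (76 mm by 85 mm) begins 54 mm behind the grasp point. The pads swing forward as they close: fully open they stand 13 mm farther back than shut.
Start: joints at [1.21, 0.591, 0.048, 1.609, -0.033, 0.943, -0.034], TCP at [191.145, -699.352, 231.302] pointing down, gripper open.
Joint ranges: [-2.69, 2.69], [-0.47, 2.24], [-1.27, 1.36], [0.19, 2.51], [-1.53, 4.68], [0.08, 2.07], [-3.09, 3.09]. Speed limits (rad/s): [2.57, 2.57, 3.14, 3.14, 3.14, 3.14, 3.14].

### API

Orientations are given as a unit quaternion [w, x, y, z].
In Python, from bench import r gives the robot as it stands.
- The arm moves only by the tool send_rows, never from a script. Its argument "moves" is a list of rows, each a list of 2 entries, a list of its own where there are three numbers: the shift along the tool's x, y, z in mm, then the turn, a rotation vector about the tool's x, y, z in rad. A call has exactly 10 rows; each row shifts and turns the commanded pose from where the row before left it, along the tool's axes as they then stand; what a row does not reach is not made up. A row lasts 1/8 s, in which the tool goes at most 62.5 mm and 10.7 degrees, less where a joint would pass 70% of its speed; a pose out of reach is approached as far as the arm can. A call with a gripper value outside its range is refused whole. "fingers" is the opening, from -1 (shut) to 1 (fully open), set as the call begins (left out, the last holds). The fingers move at their own pace and stop on an object; "force" is the grip in N (left out, the last holds). Time passes only in rows, so rows that do not move let the fingers close, or fill a call up. It gives the time, the measured TCP pose, the force and the opening at its end, in the units of the state.
- r.read_state(): the state, without advancing time (a new reading comes with each control period).
- r.capture(name): name is "scene" or "top"; returns a dict with "img" (420x560x3 uint8, red, green, blue), "z_map" (420x560 float32, mm along the optical axis (not along the pixel's ray), 0 where there is no reading), "vertical_fov" (degrees; the focal length in pixels is half the picture's height over the tangent of half this angle, whatever the lens; pixels are square), "cx", "cy" (the principal point, pixels), "rvec" (rotation vector, rad) and "tvec" (3), from world to camera coordinates, as OpenCV has them. Camera axes: x right, y down, z forward; pixel columns grow to the right and rows downward; lengths in mm; the calibration is good to about 2 mm. A picture is of the moment at which its call begins.
- r.job_done(): hands the job in, once; it reports no verdict.
The state is a dict: "time": time; "joints": joint angles; "joint_vel": joint speeds; "joint_torque": joint torques, N m; "ee_pos": TCP position; "ee_rot": TCP orientation; "wrist_force": force on the tool from outside, world axes, zero at the start; "ft_torque": the same for the moment, N m; "grip_width": opening from 0.0 (shut) to 1.0 (fully open).
Only numpy, scipy, OpenCV 4.12 (cv2) and the standard library are available. Lean on these libraries where they do the work, as an engineer would, in place of code of your own. Each camera call takes 0.05 s, during which the arm holds its last target. There are 200 camera calls.

## Working session

There is one attempt and no reset: what is moved stays moved. The work goes in short steps, Python scripts to look and compute and a tool call to move; the robot and the scene stay as the last step left them, time stands still between calls to the robot, and variables do not carry over. Pictures are saved under pics/ and viewed, about 8 in all and at most 12, crops included, and the job is handed in when it is done.

Besides the shell and the picture viewer there is one more tool, called as name(argument=value, ...), one argument or row to a line, values as JSON. send_rows: Moves the arm, as the interface text tells. Its arguments: {"type":"object","properties":{"moves":{"type":"array","items":{"type":"array"}},"fingers":{"type":"number"},"force":{"type":"number"}},"required":["moves"]}

```bash
ls; mkdir -p pics; cat > h.py <<'E'
import numpy as np, cv2
from bench import r
def cap(n):
    c=r.capture(n); im=c["img"]; H=im.shape[0]
    f=H/2/np.tan(np.radians(c["vertical_fov"])/2)
    R=cv2.Rodrigues(np.array(c["rvec"],float))[0]; t=np.array(c["tvec"],float).ravel()
    c.update(f=f,R=R,t=t); return c
def world(c):
    z=c["z_map"].astype(float); v,u=np.indices(z.shape)
    p=np.stack([(u-c["cx"])/c["f"]*z,(v-c["cy"])/c["f"]*z,z],-1)
    return (p-c["t"])@c["R"]
def onplane(c,u,v,h):
    d=np.stack([(np.asarray(u,float)-c["cx"])/c["f"],(np.asarray(v,float)-c["cy"])/c["f"],np.ones(np.shape(u))],-1)@c["R"]
    o=-c["R"].T@c["t"]; s=(h-o[2])/d[...,2]; return o+d*s[...,None]
E
python3 - <<'E'
from h import *
print(r.read_state())
for n in("scene","top"):
    c=cap(n); cv2.imwrite(f"pics/{n}0.png",c["img"][...,::-1]); print(n,c["f"],c["cx"],c["cy"],-c["R"].T@c["t"],c["R"][2])
    np.savez(f"{n}0.npz",w=world(c),img=c["img"],z=c["z_map"])
E
```

```text
pics
{'time': 0.0, 'joints': array([ 1.21051843,  0.59215322,  0.04831446,  1.60983853, -0.0332942 ,
        0.94269405, -0.03367019]), 'joint_vel': array([-0.00182734, -0.00108887, -0.00123136, -0.00162724,  0.00164786,
        0.00093111, -0.000426  ]), 'joint_torque': array([-7.69121416e-04, -5.48689234e+01,  1.54646046e+00, -1.98123479e+01,
        9.40909755e-03,  8.77986808e-03, -4.71750468e-06]), 'ee_pos': array([ 190.90338946, -698.54924545,  230.11067033]), 'ee_rot': array([ 0.56140413,  0.42948251,  0.56274917, -0.42858318]), 'wrist_force': array([0.06667051, 0.27125633, 0.10536005]), 'ft_torque': array([ 0.04513543,  0.04810817, -0.02990879]), 'grip_width': 0.9997198444688808}
scene 443.587033253721 271.6506015368491 207.99730642183124 [1148.9065317   -40.33742697  941.76996065] [-0.58347957  0.0259039  -0.81171459]
top 536.4154155718348 292.0162003066257 201.7546054074927 [ 193.99188757    7.01116088 1637.77074201] [ 2.01006622e-01 -6.93083712e-04 -9.79589637e-01]
```

View pics/scene0.png

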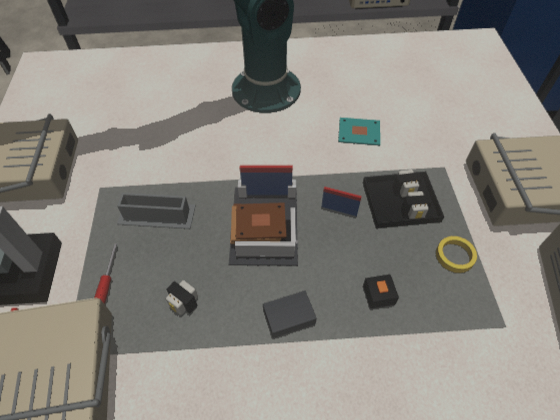

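View pics/top0.png

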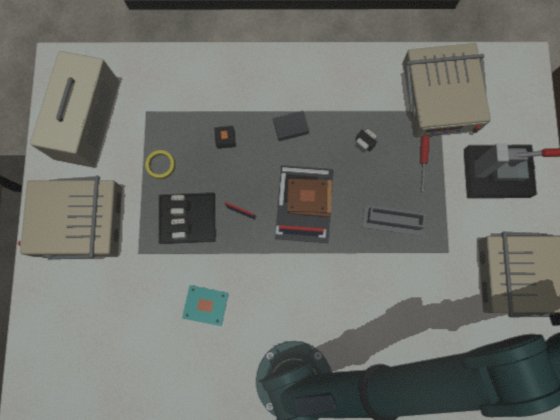

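Scene view: the gate is at (266,182), the stack at (262,222), the rack at (155,210), and the small look-alike gate at (341,202). Top view: the gate's red top is at (302,231), the stack at (308,196), and the rack at (394,218), so the rack is on the right of the fixture.

```bash
python3 - <<'E'
from h import *
for n in("top","scene"):
    d=np.load(f"{n}0.npz"); w=d["w"]; im=d["img"].astype(int); Rr,G,B=im[...,0],im[...,1],im[...,2]
    v,u=np.indices(Rr.shape)
    def rect(name,m):
        p=w[m&(d["z"]>0)]; 
        if len(p)<8: print(n,name,"few",len(p));return
        q=cv2.minAreaRect(p[:,:2].astype(np.float32)); print(n,name,len(p),np.round(p[:,2].mean(),1),[np.round(x,2) for x in q])
    red=(Rr>130)&(G<70)&(B<80)
    roi=(u>270)&(u<335)&(v>160)&(v<245) if n=="top" else (u>225)&(u<305)&(v>155)&(v<270)
    rr=(u>360)&(u<430)&(v>200)&(v<235) if n=="top" else (u>110)&(u<200)&(v>185)&(v<232)
    rect("red",red&roi)
    rect("gate",roi&(w[...,2]>70)&(w[...,2]<125))
    rect("gtop",roi&(w[...,2]>108)&(w[...,2]<125))
    grey=(abs(Rr-B)<25)&(Rr>120)
    rect("fences",roi&(w[...,2]>40)&(w[...,2]<60)&grey)
    rect("rack rim",rr&(w[...,2]>50)&(w[...,2]<70))
    rect("base",roi&(w[...,2]>3)&(w[...,2]<60))
    brown=(Rr>B+40)&~red
    rect("plate",roi&brown&(w[...,2]>38)&(w[...,2]<60))
    if n=="top": cv2.imwrite("pics/crop1.png",cv2.resize(d["img"][150:250,265:435,::-1],None,fx=4.7,fy=4.7,interpolation=cv2.INTER_CUBIC))
    else: cv2.imwrite("pics/crop2.png",cv2.resize(d["img"][150:275,110:310,::-1],None,fx=4,fy=4,interpolation=cv2.INTER_CUBIC))
E
```

```text
top red 35 116.7 [array([429.37, -19.6 ]), array([120.98,   4.32]), np.float64(84.71)]
top gate 236 107.1 [array([505.52, -40.65]), array([127.4 , 188.01]), np.float64(75.05)]
top gtop 154 116.6 [array([430.33, -20.82]), array([129.2 ,   9.86]), np.float64(85.26)]
top fences 215 52.7 [array([520.8 , -25.59]), array([147.29, 203.49]), np.float64(86.1)]
top rack rim 340 58.9 [array([ 472.93, -308.94]), array([164.6 ,  44.58]), np.float64(82.09)]
top base 3883 29.2 [array([528.74, -27.25]), array([198.48, 264.16]), np.float64(89.93)]
top plate 561 47.9 [array([542.94, -48.31]), array([126.56, 100.51]), np.float64(87.07)]
scene red 52 118.4 [array([430.19, -20.77]), array([124.91,   7.87]), np.float64(84.33)]
scene gate 768 98.0 [array([429.42, -21.5 ]), array([128.43,  13.02]), np.float64(84.41)]
scene gtop 259 115.8 [array([429.48, -20.86]), array([125.63,  13.02]), np.float64(84.41)]
scene fences 298 54.0 [array([517.47, -26.39]), array([147.73, 203.82]), np.float64(85.99)]
scene rack rim 693 58.7 [array([ 470.82, -310.27]), array([166.37,  46.89]), np.float64(80.91)]
scene base 6503 28.2 [array([471.35, -30.86]), array([221.42, 362.63]), np.float64(85.75)]
scene plate 1775 49.4 [array([537.58, -48.05]), array([131.45, 107.62]), np.float64(87.55)]
```

View pics/crop1.png

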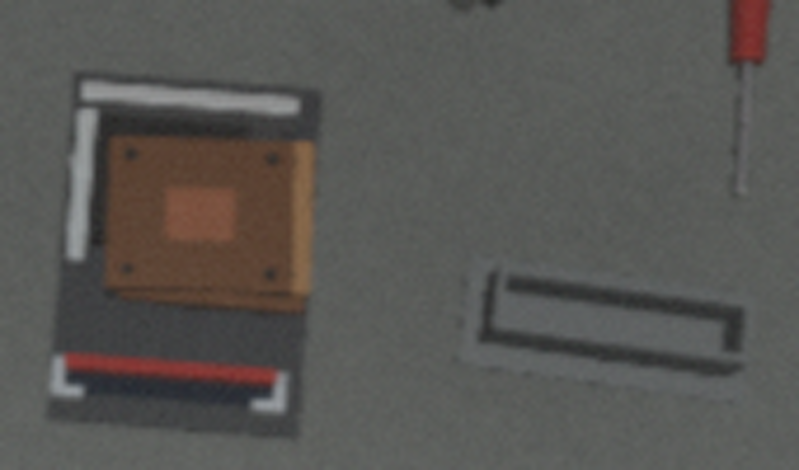

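View pics/crop2.png

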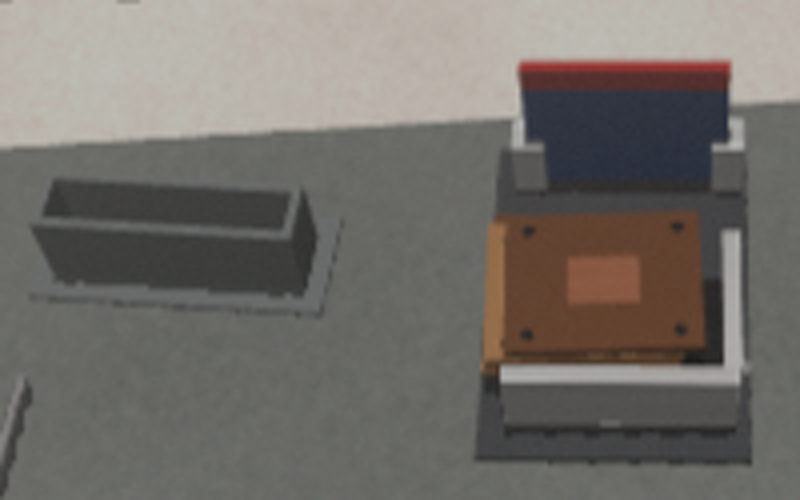

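```bash
cat >> h.py <<'E'
from scipy.spatial.transform import Rotation as Ro
def st():
    s=r.read_state(); q=s["ee_rot"]; return s,np.array(s["ee_pos"]),Ro.from_quat([q[1],q[2],q[3],q[0]])
FY=np.radians(-4.4); RY=np.radians(-8.3); F0=np.array([559.,-30.3]); RK=np.array([471.5,-309.8])
def fx(x,y): return F0+[x*np.cos(FY)-y*np.sin(FY),x*np.sin(FY)+y*np.cos(FY)]
def plan(target,jaw,yaw):  # jaw 'x'/'y' along frame axis; both half turns
    s,p,R=st(); c,sn=np.cos(yaw),np.sin(yaw)
    zx=np.array([c,sn,0]) if jaw=='x' else np.array([-sn,c,0])
    print("t",round(s["time"],2),"p",np.round(p,1),"F",np.round(s["wrist_force"],1),"grip",round(s["grip_width"],3),"j7",round(s["joints"][6],2))
    for sg in(1,-1):
        X=np.array([0,0,-1.]);Z=sg*zx; T=Ro.from_matrix(np.stack([X,np.cross(Z,X),Z],1))
        print(sg,"turn",np.round((R.inv()*T).as_rotvec(),3)," shift now-axes",np.round(R.inv().apply(target-p),1)," shift target-axes",np.round(T.inv().apply(target-p),1),"yaxis",np.round(np.cross(Z,X),2))
E
python3 - <<'E'
from h import *
s,p,R=st(); print(R.as_matrix().round(3))
plan(np.array([429.5,-20.8,170]),'x',FY)
E
```

```text
[[-0.001  0.965  0.264]
 [ 0.002  0.264 -0.965]
 [-1.    -0.    -0.002]]
t 0.1 p [ 190.9 -698.6  230.3] F [ 1.  -0.  -0.8] grip 1.0 j7 -0.03
1 turn [-1.227e+00 -2.000e-03 -1.000e-03]  shift now-axes [  61.4  408.8 -590.8]  shift target-axes [ 60.3 694.1 185.9] yaxis [0.08 1.   0.  ]
-1 turn [ 1.914e+00 -1.000e-03  2.000e-03]  shift now-axes [  61.4  408.8 -590.8]  shift target-axes [  60.3 -694.1 -185.9] yaxis [-0.08 -1.   -0.  ]
```

```bash
cat >> h.py <<'E'
def rows(wps,turn,nt):
    s,p,R=st(); k=0
    for w in wps:
        w=np.array(w,float); n=int(np.ceil(np.linalg.norm(w-p)/58)); 
        for d in [(w-p)/n]*n:
            a=turn/nt if k<nt else 0; print([[int(x) for x in np.round(R.inv().apply(d))],[round(a,3),0,0]],end=","); R=R*Ro.from_rotvec([a,0,0]); k+=1
        p=w
    print(k)
E
python3 - <<'E'
from h import *
rows([[400,-420,190],[429.5,-20.8,170]],-1.227,8)
E
```

```text
[[6, 39, -31], [-0.153, 0, 0]],[[6, 44, -24], [-0.153, 0, 0]],[[6, 47, -17], [-0.153, 0, 0]],[[6, 49, -10], [-0.153, 0, 0]],[[6, 50, -2], [-0.153, 0, 0]],[[6, 49, 5], [-0.153, 0, 0]],[[6, 48, 13], [-0.153, 0, 0]],[[3, 56, -9], [-0.153, 0, 0]],[[3, 57, 0], [0, 0, 0]],[[3, 57, 0], [0, 0, 0]],[[3, 57, 0], [0, 0, 0]],[[3, 57, 0], [0, 0, 0]],[[3, 57, 0], [0, 0, 0]],[[3, 57, 0], [0, 0, 0]],14
```

send_rows(
  moves=[
    [[6,39,-31],[-0.153,0,0]],
    [[6,44,-24],[-0.153,0,0]],
    [[6,47,-17],[-0.153,0,0]],
    [[6,49,-10],[-0.153,0,0]],
    [[6,50,-2],[-0.153,0,0]],
    [[6,49,5],[-0.153,0,0]],
    [[6,48,13],[-0.153,0,0]],
    [[3,56,-9],[-0.156,0,0]],
    [[3,57,0],[0,0,0]],
    [[3,57,0],[0,0,0]],
  ],
  fingers=0.2,
)

```text
time: 1.35
ee_pos: [414.0, -248.7, 180.0]
ee_rot: [0.707, 0.027, 0.707, -0.027]
wrist_force: [0.5, 1.2, -0.8]
grip_width: 0.603
```

```bash
python3 -c "
from h import *
plan(np.array([429.5,-20.8,165]),'x',FY)"
```

```text
t 1.35 p [ 414.  -248.7  180. ] F [ 0.5  1.2 -0.8] grip 0.603 j7 0.15
1 turn [-0.001 -0.    -0.   ]  shift now-axes [ 15.1 228.4  -2.2]  shift target-axes [ 15.  228.4  -2. ] yaxis [0.08 1.   0.  ]
-1 turn [ 3.141e+00 -1.000e-03  0.000e+00]  shift now-axes [ 15.1 228.4  -2.2]  shift target-axes [  15.  -228.4    2. ] yaxis [-0.08 -1.   -0.  ]
```

send_rows(
  moves=[
    [[0,57,0],[0,0,0]],
    [[0,57,-1],[0,0,0]],
    [[0,57,-1],[0,0,0]],
    [[15,57,0],[0,0,0]],
    [[25,0,0],[0,0,0]],
    [[25,0,0],[0,0,0]],
    [[24,0,0],[0,0,0]],
    [[0,0,0],[0,0,0]],
    [[0,0,0],[0,0,0]],
    [[0,0,0],[0,0,0]],
  ],
)

```text
time: 2.6
ee_pos: [430.3, -23.1, 92.1]
ee_rot: [0.707, 0.027, 0.706, -0.027]
wrist_force: [0.8, -0.6, -0.3]
grip_width: 0.599
```

```bash
python3 -c "
from h import *
plan(np.array([429.5,-20.8,91]),'x',FY)
c=cap('scene'); cv2.imwrite('pics/g1.png',cv2.resize(c['img'][100:260,180:360,::-1],None,fx=3.5,fy=3.5))
w=world(c);im=c['img'].astype(int);m=(im[...,0]>60)&(im[...,1]<45)&(im[...,2]<55)
v,u=np.indices(m.shape);m&=(u>225)&(u<305)&(v>150)&(v<200)&(w[...,2]>100)&(w[...,2]<125)
print(m.sum(),cv2.minAreaRect(w[m][:,:2].astype(np.float32)))
"
```

```text
t 2.6 p [430.3 -23.1  92.1] F [ 0.8 -0.6 -0.3] grip 0.599 j7 -0.49
1 turn [-0.001  0.002 -0.   ]  shift now-axes [ 1.1  2.2 -1. ]  shift target-axes [ 1.1  2.2 -1. ] yaxis [0.08 1.   0.  ]
-1 turn [ 3.141e+00 -0.000e+00 -3.000e-03]  shift now-axes [ 1.1  2.2 -1. ]  shift target-axes [ 1.1 -2.2  1. ] yaxis [-0.08 -1.   -0.  ]
174 ((431.2491149902344, -19.935401916503906), (123.64659118652344, 8.501940727233887), 85.45294189453125)
```

View pics/g1.png

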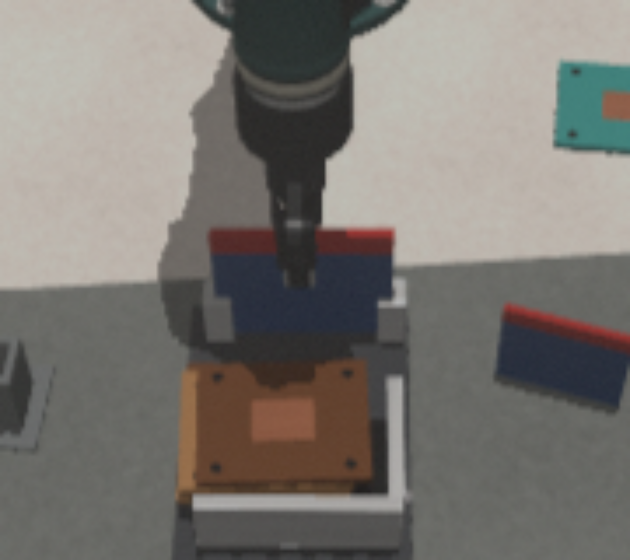

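The picture shows the fingers straddling the middle of the gate's red top at about (298,250), and nothing has been disturbed. I'll close them.

send_rows(
  moves=[
    [[0,2,0],[0,0,0]],
    [[0,0,0],[0,0,0]],
    [[0,0,0],[0,0,0]],
    [[0,0,0],[0,0,0]],
    [[0,0,0],[0,0,0]],
    [[0,0,0],[0,0,0]],
    [[0,0,0],[0,0,0]],
    [[0,0,0],[0,0,0]],
    [[-2,0,0],[0,0,0]],
    [[-3,0,0],[0,0,0]],
  ],
  fingers=-1,
  force=45,
)

```text
time: 3.9
ee_pos: [429.4, -21.1, 96.2]
ee_rot: [0.706, 0.027, 0.707, -0.027]
wrist_force: [0.5, 0.1, -0.7]
grip_width: 0.081
```

send_rows(
  moves=[
    [[-6,0,0],[0,0,0]],
    [[-8,0,0],[0,0,0]],
    [[-8,0,0],[0,0,0]],
    [[-8,0,0],[0,0,0]],
    [[-8,0,0],[0,0,0]],
    [[-8,0,0],[0,0,0]],
    [[-10,0,0],[0,0,0]],
    [[-14,0,0],[0,0,0]],
    [[-15,0,0],[0,0,0]],
    [[0,0,0],[0,0,0]],
  ],
)

```text
time: 5.15
ee_pos: [430.8, -21.0, 182.6]
ee_rot: [0.708, 0.027, 0.705, -0.027]
wrist_force: [0.2, -0.0, -0.2]
grip_width: 0.086
```

```bash
python3 - <<'E'
from h import *
plan(np.array([RK[0],RK[1],180]),'x',RY)
rows([[RK[0],RK[1],180]],RY-FY if 0 else FY-RY,4)
c=cap('scene'); cv2.imwrite('pics/g2.png',cv2.resize(c['img'][80:260,100:340,::-1],None,fx=3,fy=3))
E
```

```text
t 5.15 p [430.8 -21.  182.6] F [ 0.2 -0.  -0.2] grip 0.086 j7 -0.37
1 turn [ 0.068  0.003 -0.   ]  shift now-axes [   2.8 -284.8   62.8]  shift target-axes [   2.6 -279.9   82. ] yaxis [0.14 0.99 0.  ]
-1 turn [-3.074  0.     0.005]  shift now-axes [   2.8 -284.8   62.8]  shift target-axes [  2.6 279.9 -82. ] yaxis [-0.14 -0.99 -0.  ]
[[0, -47, 10], [np.float64(0.017), 0, 0]],[[0, -47, 11], [np.float64(0.017), 0, 0]],[[0, -47, 12], [np.float64(0.017), 0, 0]],[[0, -47, 13], [np.float64(0.017), 0, 0]],[[0, -47, 14], [0, 0, 0]],[[0, -47, 14], [0, 0, 0]],6
```

View pics/g2.png

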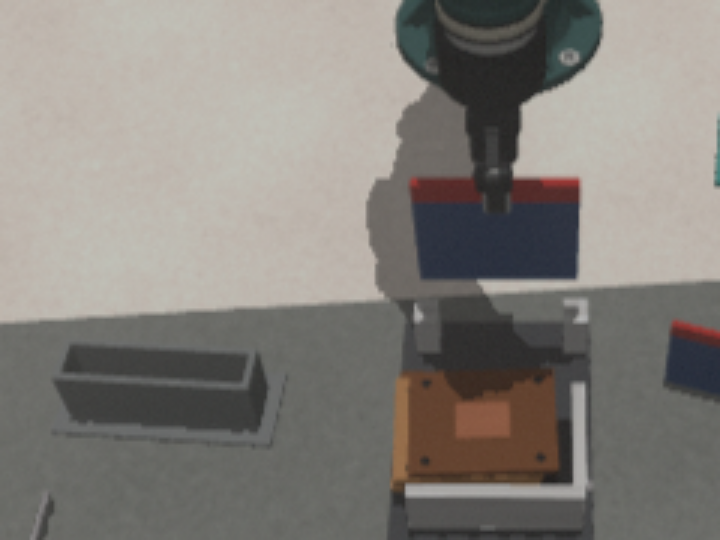

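The gate hangs clear and level at about (497,228), with the posts empty below it. Next I'll move it over the rack.

send_rows(
  moves=[
    [[0,-40,8],[0.01,0,0]],
    [[0,-47,11],[0.02,0,0]],
    [[0,-47,12],[0.02,0,0]],
    [[0,-47,13],[0.018,0,0]],
    [[0,-47,14],[0,0,0]],
    [[0,-40,12],[0,0,0]],
    [[0,-14,4],[0,0,0]],
    [[0,0,0],[0,0,0]],
    [[0,0,0],[0,0,0]],
    [[0,0,0],[0,0,0]],
  ],
)

```text
time: 6.45
ee_pos: [470.6, -307.7, 181.3]
ee_rot: [0.705, 0.05, 0.706, -0.05]
wrist_force: [-1.0, 0.4, -0.9]
grip_width: 0.08
```

```bash
python3 - <<'E'
from h import *
plan(np.array([RK[0],RK[1],93]),'x',RY)
c=cap('top'); cv2.imwrite('pics/g3.png',cv2.resize(c['img'][170:270,270:450,::-1],None,fx=4,fy=4))
w=world(c);v,u=np.indices(w.shape[:2]); roi=(u>355)&(u<435)&(v>195)&(v<245)
im=c['img'].astype(int);red=roi&(im[...,0]>90)&(im[...,1]<60)&(w[...,2]>150)
print(red.sum(),w[red].mean(0),cv2.minAreaRect(w[red][:,:2].astype(np.float32)))
m=roi&(w[...,2]>52)&(w[...,2]<68);print(cv2.minAreaRect(w[m][:,:2].astype(np.float32)))
E
```

```text
t 6.45 p [ 470.6 -307.7  181.3] F [-1.   0.4 -0.9] grip 0.08 j7 0.15
1 turn [ 0.003 -0.001 -0.001]  shift now-axes [88.3 -2.   1.2]  shift target-axes [88.3 -1.9  1.2] yaxis [0.14 0.99 0.  ]
-1 turn [-3.139e+00  1.000e-03 -1.000e-03]  shift now-axes [88.3 -2.   1.2]  shift target-axes [88.3  1.9 -1.2] yaxis [-0.14 -0.99 -0.  ]
32 [ 469.150886   -245.73902104  249.66628973] ((342.81488037109375, -122.46095275878906), (21.362220764160156, 393.9402160644531), 45.87363815307617)
((473.8739013671875, -300.3807373046875), (145.425048828125, 42.72412872314453), 81.25244140625)
```

View pics/g3.png

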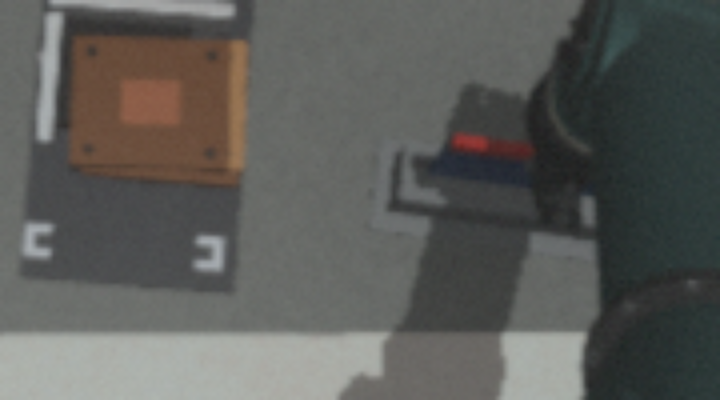

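The gate hangs over the rack opening, visible at about (480,165), parallel to the walls. I'll lower it.

send_rows(
  moves=[
    [[8,-2,1],[0.003,0,0]],
    [[12,0,0],[0,0,0]],
    [[12,0,0],[0,0,0]],
    [[12,0,0],[0,0,0]],
    [[12,0,0],[0,0,0]],
    [[12,0,0],[0,0,0]],
    [[10,0,0],[0,0,0]],
    [[7,0,0],[0,0,0]],
    [[0,0,0],[0,0,0]],
    [[0,0,0],[0,0,0]],
  ],
)

```text
time: 7.75
ee_pos: [471.6, -312.1, 96.6]
ee_rot: [0.705, 0.052, 0.705, -0.052]
wrist_force: [-0.3, -0.0, -1.6]
grip_width: 0.081
```

send_rows(
  moves=[
    [[3,0,0],[0,0,0]],
    [[1,0,0],[0,0,0]],
    [[0,0,0],[0,0,0]],
    [[0,0,0],[0,0,0]],
    [[0,0,0],[0,0,0]],
    [[0,0,0],[0,0,0]],
    [[0,0,0],[0,0,0]],
    [[0,0,0],[0,0,0]],
    [[0,0,0],[0,0,0]],
    [[0,0,0],[0,0,0]],
  ],
)

```text
time: 9.0
ee_pos: [471.2, -312.0, 92.3]
ee_rot: [0.705, 0.052, 0.705, -0.052]
wrist_force: [-0.1, 0.3, -0.1]
grip_width: 0.086
```

send_rows(
  moves=[
    [[0,0,0],[0,0,0]],
    [[0,0,0],[0,0,0]],
    [[0,0,0],[0,0,0]],
    [[0,0,0],[0,0,0]],
    [[-5,0,0],[0,0,0]],
    [[-15,0,0],[0,0,0]],
    [[-25,0,0],[0,0,0]],
    [[-30,0,0],[0,0,0]],
    [[-15,0,0],[0,0,0]],
    [[0,0,0],[0,0,0]],
  ],
  fingers=0.2,
)

```text
time: 10.25
ee_pos: [472.0, -312.4, 183.8]
ee_rot: [0.706, 0.052, 0.704, -0.053]
wrist_force: [0.1, 0.8, -0.7]
grip_width: 0.597
```

```bash
python3 - <<'E'
from h import *
plan(np.array([*fx(-102,0),120]),'y',FY)
c=cap('scene'); cv2.imwrite('pics/g4.png',cv2.resize(c['img'][120:280,100:320,::-1],None,fx=3.4,fy=3.4))
E
```

```text
t 10.25 p [ 472.  -312.4  183.8] F [ 0.1  0.8 -0.7] grip 0.597 j7 0.15
1 turn [-1.642e+00  1.000e-03  3.000e-03]  shift now-axes [ 63.2 284.7 -57.5]  shift target-axes [ 63.8  36.9 288. ] yaxis [-1.    0.08  0.  ]
-1 turn [ 1.499e+00  3.000e-03 -1.000e-03]  shift now-axes [ 63.2 284.7 -57.5]  shift target-axes [  63.8  -36.9 -288. ] yaxis [ 1.   -0.08  0.  ]
```

View pics/g4.png

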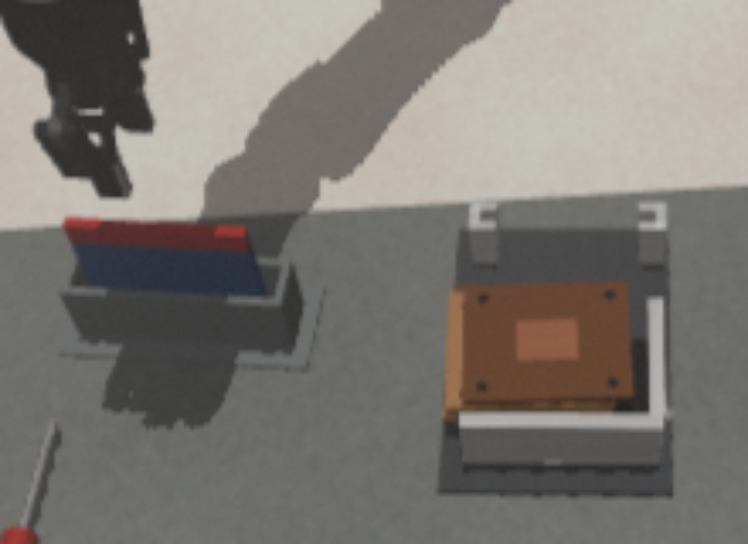

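The gate stands in the rack at about (165,255), leaning on a wall, with the gripper clear. The stack is untouched. Next I'll tap from the -y side.

```bash
python3 - <<'E'
from h import *
plan(np.array([*fx(-15,-112),100]),'x',FY)
rows([[*fx(-15,-112),100]],-0.068,2)
c=cap('top'); w=world(c); v,u=np.indices(w.shape[:2]); im=c['img'].astype(int)
roi=(u>270)&(u<335)&(v>160)&(v<245)&(w[...,2]>20)&(w[...,2]<58)&(im[...,0]>im[...,2]+30)
p=w[roi][:,:2]-F0; q=p@np.array([[np.cos(FY),-np.sin(FY)],[np.sin(FY),np.cos(FY)]])
print(q.min(0),q.max(0))
E
```

```text
t 10.3 p [ 471.2 -312.   182.6] F [-0.6  0.3 -1.3] grip 0.599 j7 0.15
1 turn [-0.071  0.001  0.   ]  shift now-axes [ 82.5 178.9  38.2]  shift target-axes [ 82.6 175.7  50.9] yaxis [0.08 1.   0.  ]
-1 turn [ 3.07e+00  1.00e-03 -1.00e-03]  shift now-axes [ 82.5 178.9  38.2]  shift target-axes [  82.6 -175.7  -50.9] yaxis [-0.08 -1.   -0.  ]
[[21, 45, 10], [-0.034, 0, 0]],[[21, 44, 11], [-0.034, 0, 0]],[[21, 44, 13], [0, 0, 0]],[[21, 44, 13], [0, 0, 0]],4
[-75.39238703 -84.53759071] [36.72472024 50.38041058]
```

send_rows(
  moves=[
    [[0,45,10],[-0.035,0,0]],
    [[10,45,12],[-0.036,0,0]],
    [[20,45,14],[0,0,0]],
    [[25,42,14],[0,0,0]],
    [[28,0,0],[0,0,0]],
    [[30,0,0],[0,0,0]],
    [[30,0,0],[0,0,0]],
    [[18,0,0],[0,0,0]],
    [[9,0,0],[0,0,0]],
    [[0,0,0],[0,0,0]],
  ],
)

```text
time: 11.6
ee_pos: [539.2, -140.9, 11.9]
ee_rot: [0.706, 0.027, 0.707, -0.027]
wrist_force: [-0.4, 0.1, 0.1]
grip_width: 0.6
```

```bash
python3 - <<'E'
from h import *
plan(np.array([*fx(-15,-71),13]),'x',FY)
E
```

```text
t 11.6 p [ 539.2 -140.9   11.9] F [-0.4  0.1  0.1] grip 0.6 j7 -0.25
1 turn [-0.    -0.001 -0.   ]  shift now-axes [-1.1 40.8 -3.7]  shift target-axes [-1.1 40.8 -3.7] yaxis [0.08 1.   0.  ]
-1 turn [ 3.141e+00 -0.000e+00  1.000e-03]  shift now-axes [-1.1 40.8 -3.7]  shift target-axes [ -1.1 -40.8   3.7] yaxis [-0.08 -1.   -0.  ]
```

send_rows(
  moves=[
    [[0,5,-2],[0,0,0]],
    [[0,5,-2],[0,0,0]],
    [[0,4,0],[0,0,0]],
    [[0,4,0],[0,0,0]],
    [[0,3,0],[0,0,0]],
    [[0,3,0],[0,0,0]],
    [[0,3,0],[0,0,0]],
    [[0,3,0],[0,0,0]],
    [[0,3,0],[0,0,0]],
    [[0,2,0],[0,0,0]],
  ],
)

```text
time: 12.85
ee_pos: [538.3, -105.9, 12.4]
ee_rot: [0.707, 0.027, 0.706, -0.027]
wrist_force: [-0.3, -5.2, 4.0]
grip_width: 0.598
```

```bash
cat >> h.py <<'E'
def look(name=None):
    c=cap('top'); w=world(c); v,u=np.indices(w.shape[:2]); im=c['img'].astype(int)
    roi=(u>270)&(u<340)&(v>155)&(v<245)&(w[...,2]>20)&(w[...,2]<58)&(im[...,0]>im[...,2]+25)
    p=w[roi][:,:2]-F0; q=p@np.array([[np.cos(FY),-np.sin(FY)],[np.sin(FY),np.cos(FY)]])
    print("stack fixture xy min/max",q.min(0).round(1),q.max(0).round(1))
    if name: cv2.imwrite(name,cv2.resize(c['img'][150:250,255:380,::-1],None,fx=6,fy=6,interpolation=cv2.INTER_CUBIC))
E
python3 - <<'E'
from h import *
plan(np.array([*fx(-15,-71),13]),'x',FY); look()
E
```

```text
t 12.85 p [ 538.3 -105.9   12.4] F [-0.3 -5.2  4. ] grip 0.598 j7 -0.3
1 turn [-0.  0.  0.]  shift now-axes [-0.6  5.9 -0.2]  shift target-axes [-0.6  5.9 -0.2] yaxis [0.08 1.   0.  ]
-1 turn [ 3.141e+00  0.000e+00 -1.000e-03]  shift now-axes [-0.6  5.9 -0.2]  shift target-axes [-0.6 -5.9  0.2] yaxis [-0.08 -1.   -0.  ]
stack fixture xy min/max [-74.  -58.6] [35.7 59.5]
```

send_rows(
  moves=[
    [[0,1,0],[0,0,0]],
    [[0,1,0],[0,0,0]],
    [[0,1,0],[0,0,0]],
    [[0,1,0],[0,0,0]],
    [[0,0,0],[0,0,0]],
    [[0,0,0],[0,0,0]],
    [[0,0,0],[0,0,0]],
    [[0,0,0],[0,0,0]],
    [[0,0,0],[0,0,0]],
    [[0,0,0],[0,0,0]],
  ],
)

```text
time: 14.15
ee_pos: [538.4, -103.4, 12.4]
ee_rot: [0.707, 0.027, 0.707, -0.028]
wrist_force: [-0.2, -6.5, 3.8]
grip_width: 0.6
```

send_rows(
  moves=[
    [[0,1,0],[0,0,0]],
    [[0,0,0],[0,0,0]],
    [[0,1,0],[0,0,0]],
    [[0,0,0],[0,0,0]],
    [[0,1,0],[0,0,0]],
    [[0,0,0],[0,0,0]],
    [[0,0,0],[0,0,0]],
    [[0,0,0],[0,0,0]],
    [[0,0,0],[0,0,0]],
    [[0,0,0],[0,0,0]],
  ],
)

```text
time: 15.4
ee_pos: [538.3, -103.2, 12.4]
ee_rot: [0.706, 0.027, 0.707, -0.03]
wrist_force: [-0.0, -11.2, 4.7]
grip_width: 0.602
```

send_rows(
  moves=[
    [[0,1,0],[0,0,0]],
    [[0,1,0],[0,0,0]],
    [[0,1,0],[0,0,0]],
    [[0,1,0],[0,0,0]],
    [[0,1,0],[0,0,0]],
    [[0,1,0],[0,0,0]],
    [[0,0,0],[0,0,0]],
    [[0,0,0],[0,0,0]],
    [[0,0,0],[0,0,0]],
    [[0,0,0],[0,0,0]],
  ],
)

```text
time: 16.65
ee_pos: [537.9, -102.9, 12.5]
ee_rot: [0.706, 0.026, 0.707, -0.034]
wrist_force: [-0.3, -19.9, 3.2]
grip_width: 0.604
```

```bash
python3 - <<'E'
from h import *
plan(np.array([*fx(-15,-71),13]),'x',FY); look()
E
```

```text
t 16.65 p [ 537.9 -102.9   12.5] F [ -0.3 -19.9   3.2] grip 0.604 j7 -0.32
1 turn [-0.008 -0.002  0.011]  shift now-axes [-0.6  3.   0.4]  shift target-axes [-0.5  3.   0.4] yaxis [0.08 1.   0.  ]
-1 turn [3.133e+00 1.700e-02 3.000e-03]  shift now-axes [-0.6  3.   0.4]  shift target-axes [-0.5 -3.  -0.4] yaxis [-0.08 -1.   -0.  ]
stack fixture xy min/max [-73.3 -49.2] [36.2 59.8]
```

send_rows(
  moves=[
    [[0,-10,0],[0,0,0]],
    [[0,-20,0],[0,0,0]],
    [[-30,-15,0],[0,0,0]],
    [[-45,0,0],[0,0,0]],
    [[-15,0,0],[0.17,0,0]],
    [[0,0,0],[0.18,0,0]],
    [[0,0,0],[0.18,0,0]],
    [[0,0,0],[0.18,0,0]],
    [[0,0,0],[0.18,0,0]],
    [[0,0,0],[0.18,0,0]],
  ],
)

```text
time: 17.95
ee_pos: [535.4, -134.6, 101.5]
ee_rot: [0.593, 0.385, 0.594, -0.384]
wrist_force: [-0.2, 0.1, -0.1]
grip_width: 0.596
```

```bash
python3 - <<'E'
from h import *
look("pics/s1.png")
t=np.array([*fx(-106,0),100]);plan(t,'y',FY); rows([t],.5,3)
E
```

```text
stack fixture xy min/max [-73.2 -57.6] [37.9 59.6]
t 18.0 p [ 535.5 -134.5  101.5] F [ 0.3  1.  -0.2] grip 0.6 j7 -0.96
1 turn [-2.647e+00 -1.000e-03 -4.000e-03]  shift now-axes [   1.9  -29.5 -136. ]  shift target-axes [  1.5  90.5 105.7] yaxis [-1.    0.08  0.  ]
-1 turn [ 0.495 -0.003  0.   ]  shift now-axes [   1.9  -29.5 -136. ]  shift target-axes [   1.5  -90.5 -105.7] yaxis [ 1.   -0.08  0.  ]
[[1, -10, -45], [0.167, 0, 0]],[[1, -17, -43], [0.167, 0, 0]],[[1, -24, -40], [0.167, 0, 0]],3
```

View pics/s1.png

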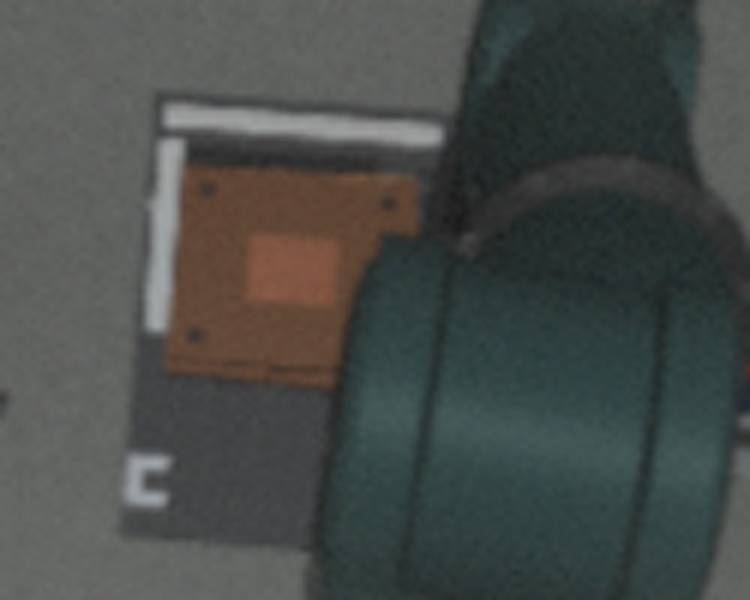

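The stack now lies flush along the left fence at about x=180 px. It is still short of the far fence. Next I'll push from the -x side.

send_rows(
  moves=[
    [[0,-10,-45],[0.165,0,0]],
    [[1,-17,-43],[0.165,0,0]],
    [[1,-24,-40],[0.165,0,0]],
    [[0,0,0],[0,0,0]],
    [[25,0,0],[0,0,0]],
    [[25,0,0],[0,0,0]],
    [[20,0,0],[0,0,0]],
    [[14,0,0],[0,0,0]],
    [[4,0,0],[0,0,0]],
    [[0,0,0],[0,0,0]],
  ],
)

```text
time: 19.25
ee_pos: [453.1, -26.0, 12.3]
ee_rot: [0.482, 0.517, 0.482, -0.517]
wrist_force: [0.7, 0.3, 0.0]
grip_width: 0.602
```

```bash
python3 - <<'E'
from h import *
t=np.array([*fx(-64,0),13]);plan(t,'y',FY)
E
```

```text
t 19.25 p [453.1 -26.   12.3] F [0.7 0.3 0. ] grip 0.602 j7 -1.42
1 turn [-3.136  0.    -0.   ]  shift now-axes [-0.7 41.9 -3.6]  shift target-axes [ -0.7 -41.9   3.8] yaxis [-1.    0.08  0.  ]
-1 turn [ 0.006 -0.    -0.   ]  shift now-axes [-0.7 41.9 -3.6]  shift target-axes [-0.7 41.9 -3.8] yaxis [ 1.   -0.08  0.  ]
```

send_rows(
  moves=[
    [[0,5,-2],[0.005,0,0]],
    [[0,5,-2],[0,0,0]],
    [[0,4,0],[0,0,0]],
    [[0,4,0],[0,0,0]],
    [[0,4,0],[0,0,0]],
    [[0,4,0],[0,0,0]],
    [[0,4,0],[0,0,0]],
    [[0,3,0],[0,0,0]],
    [[0,3,0],[0,0,0]],
    [[0,2,0],[0,0,0]],
  ],
)

```text
time: 20.5
ee_pos: [489.6, -25.3, 12.2]
ee_rot: [-0.48, -0.518, -0.481, 0.52]
wrist_force: [-7.1, -1.2, 4.3]
grip_width: 0.602
```

send_rows(
  moves=[
    [[0,2,0],[0,0,0]],
    [[0,1,0],[0,0,0]],
    [[0,1,0],[0,0,0]],
    [[0,1,0],[0,0,0]],
    [[0,1,0],[0,0,0]],
    [[0,0,0],[0,0,0]],
    [[0,0,0],[0,0,0]],
    [[0,0,0],[0,0,0]],
    [[0,0,0],[0,0,0]],
    [[0,0,0],[0,0,0]],
  ],
)

```text
time: 21.75
ee_pos: [496.4, -25.7, 12.1]
ee_rot: [-0.48, -0.518, -0.481, 0.519]
wrist_force: [-4.9, -2.7, -0.1]
grip_width: 0.601
```

send_rows(
  moves=[
    [[0,1,0],[0,0,0]],
    [[0,1,0],[0,0,0]],
    [[0,1,0],[0,0,0]],
    [[0,1,0],[0,0,0]],
    [[0,1,0],[0,0,0]],
    [[0,1,0],[0,0,0]],
    [[0,0,0],[0,0,0]],
    [[0,0,0],[0,0,0]],
    [[0,0,0],[0,0,0]],
    [[0,0,0],[0,0,0]],
  ],
)

```text
time: 23.0
ee_pos: [496.4, -25.7, 12.0]
ee_rot: [-0.477, -0.516, -0.483, 0.522]
wrist_force: [-11.6, -1.8, 8.1]
grip_width: 0.596
```

```bash
python3 - <<'E'
from h import *
t=np.array([*fx(-64,0),13]);plan(t,'y',FY)
look()
E
```

```text
t 23.0 p [496.4 -25.7  12. ] F [-11.6  -1.8   8.1] grip 0.596 j7 -1.43
1 turn [3.141 0.02  0.   ]  shift now-axes [-1.  -1.3 -0.2]  shift target-axes [-1.   1.2  0.2] yaxis [-1.    0.08  0.  ]
-1 turn [-0.001 -0.     0.013]  shift now-axes [-1.  -1.3 -0.2]  shift target-axes [-1.  -1.2 -0.2] yaxis [ 1.   -0.08  0.  ]
stack fixture xy min/max [-35.8 -57. ] [-20.1 -50.8]
```

send_rows(
  moves=[
    [[0,1,0],[0,0,0]],
    [[0,1,0],[0,0,0]],
    [[0,1,0],[0,0,0]],
    [[0,1,0],[0,0,0]],
    [[0,1,0],[0,0,0]],
    [[0,1,0],[0,0,0]],
    [[0,0,0],[0,0,0]],
    [[0,0,0],[0,0,0]],
    [[0,0,0],[0,0,0]],
    [[0,0,0],[0,0,0]],
  ],
)

```text
time: 24.3
ee_pos: [498.4, -25.9, 11.7]
ee_rot: [-0.475, -0.514, -0.486, 0.524]
wrist_force: [-16.1, -0.6, 11.6]
grip_width: 0.597
```

send_rows(
  moves=[
    [[0,-15,0],[0,0,0]],
    [[0,-20,0],[0,0,0]],
    [[-25,-8,0],[0,0,0]],
    [[-45,0,0],[0,0,0]],
    [[-20,0,-30],[-0.17,0,0]],
    [[0,0,-40],[-0.18,0,0]],
    [[0,0,-40],[-0.18,0,0]],
    [[0,0,0],[-0.18,0,0]],
    [[0,0,0],[-0.18,0,0]],
    [[0,0,0],[-0.18,0,0]],
  ],
)

```text
time: 25.55
ee_pos: [457.3, 87.5, 103.1]
ee_rot: [0.681, 0.2, 0.677, -0.197]
wrist_force: [0.3, -0.7, -0.5]
grip_width: 0.599
```

```bash
python3 - <<'E'
from h import *
look()
t=np.array([*fx(-3,-100),100]);plan(t,'x',FY);rows([t],-.5,3)
c=cap('scene'); cv2.imwrite('pics/s2.png',cv2.resize(c['img'][165:275,200:330,::-1],None,fx=5.4,fy=5.4,interpolation=cv2.INTER_CUBIC))
E
```

```text
stack fixture xy min/max [-51.1 -59.3] [50.9 59.1]
t 25.6 p [457.3  87.2 103. ] F [-0.2 -0.3  0.3] grip 0.604 j7 -0.96
1 turn [-0.489  0.005 -0.005]  shift now-axes [   3.  -134.4  193.2]  shift target-axes [   3.  -209.4  107.5] yaxis [0.08 1.   0.  ]
-1 turn [ 2.653 -0.007 -0.007]  shift now-axes [   3.  -134.4  193.2]  shift target-axes [   3.   209.4 -107.5] yaxis [-0.08 -1.   -0.  ]
[[1, -27, 39], [-0.167, 0, 0]],[[1, -33, 34], [-0.167, 0, 0]],[[1, -38, 28], [-0.167, 0, 0]],[[1, -42, 21], [0, 0, 0]],[[1, -42, 21], [0, 0, 0]],5
```

View pics/s2.png

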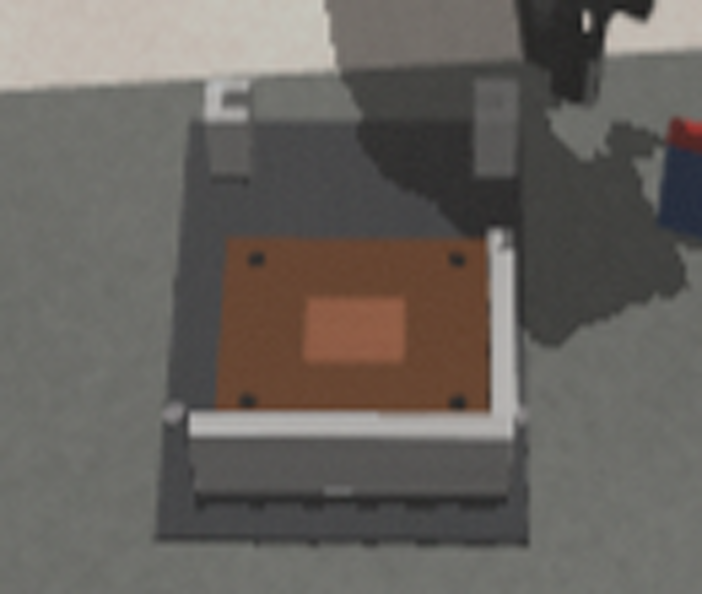

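The top plate is square against both fences, with edges at about (490,300) and (340,410). The lower plates are mostly hidden in this view. I'll do a second tap from -y, then a second from -x.

send_rows(
  moves=[
    [[0,-27,39],[-0.165,0,0]],
    [[0,-33,34],[-0.165,0,0]],
    [[1,-38,28],[-0.16,0,0]],
    [[1,-42,21],[0,0,0]],
    [[1,-42,21],[0,0,0]],
    [[0,0,0],[0,0,0]],
    [[30,0,0],[0,0,0]],
    [[30,0,0],[0,0,0]],
    [[22,0,0],[0,0,0]],
    [[6,0,0],[0,0,0]],
  ],
)

```text
time: 26.9
ee_pos: [542.4, -131.9, 10.3]
ee_rot: [0.706, 0.031, 0.707, -0.03]
wrist_force: [-0.1, -0.0, 0.6]
grip_width: 0.598
```

```bash
python3 - <<'E'
from h import *
look()
t=np.array([*fx(-3,-74),13]);plan(t,'x',FY)
E
```

```text
stack fixture xy min/max [-50.2 -59.3] [51.5 59.5]
t 26.95 p [ 542.5 -132.1   10.4] F [ 0.3 -0.7 -0.3] grip 0.604 j7 -0.28
1 turn [-0.01  -0.    -0.001]  shift now-axes [-2.6 28.8  5.4]  shift target-axes [-2.6 28.8  5.7] yaxis [0.08 1.   0.  ]
-1 turn [ 3.132e+00 -1.000e-03  1.000e-03]  shift now-axes [-2.6 28.8  5.4]  shift target-axes [ -2.6 -28.8  -5.7] yaxis [-0.08 -1.   -0.  ]
```

send_rows(
  moves=[
    [[-2,6,5],[-0.01,0,0]],
    [[0,6,0],[0,0,0]],
    [[0,5,0],[0,0,0]],
    [[0,4,0],[0,0,0]],
    [[0,3,0],[0,0,0]],
    [[0,2,0],[0,0,0]],
    [[0,2,0],[0,0,0]],
    [[0,2,0],[0,0,0]],
    [[0,2,0],[0,0,0]],
    [[0,2,0],[0,0,0]],
  ],
)

```text
time: 28.2
ee_pos: [549.7, -102.5, 13.3]
ee_rot: [0.706, 0.027, 0.707, -0.029]
wrist_force: [-0.0, -7.8, 0.0]
grip_width: 0.6
```

send_rows(
  moves=[
    [[0,1,0],[0,0,0]],
    [[0,1,0],[0,0,0]],
    [[0,1,0],[0,0,0]],
    [[0,1,0],[0,0,0]],
    [[0,1,0],[0,0,0]],
    [[0,1,0],[0,0,0]],
    [[0,0,0],[0,0,0]],
    [[0,0,0],[0,0,0]],
    [[0,0,0],[0,0,0]],
    [[0,0,0],[0,0,0]],
  ],
)

```text
time: 29.45
ee_pos: [549.6, -102.6, 13.4]
ee_rot: [0.706, 0.026, 0.707, -0.032]
wrist_force: [-0.4, -15.6, -0.8]
grip_width: 0.604
```

send_rows(
  moves=[
    [[0,-10,0],[0,0,0]],
    [[0,-20,0],[0,0,0]],
    [[-30,-10,0],[0,0,0]],
    [[-45,0,0],[0,0,0]],
    [[-15,0,-20],[0.17,0,0]],
    [[0,0,-20],[0.18,0,0]],
    [[0,0,0],[0.18,0,0]],
    [[0,0,0],[0.18,0,0]],
    [[0,0,0],[0.18,0,0]],
    [[0,0,0],[0.18,0,0]],
  ],
)

```text
time: 30.7
ee_pos: [507.9, -126.1, 103.2]
ee_rot: [0.593, 0.385, 0.593, -0.384]
wrist_force: [-0.4, 0.2, -0.4]
grip_width: 0.6
```

```bash
python3 - <<'E'
from h import *
t=np.array([*fx(-92,0),102]);plan(t,'y',FY); rows([t],.49,3)
E
```

```text
t 30.7 p [ 507.9 -126.1  103.2] F [-0.4  0.2 -0.4] grip 0.6 j7 -0.98
1 turn [-2.645e+00  1.000e-03 -2.000e-03]  shift now-axes [   1.3    4.8 -110.5]  shift target-axes [ 1.2 48.4 99.5] yaxis [-1.    0.08  0.  ]
-1 turn [ 0.496 -0.001 -0.   ]  shift now-axes [   1.3    4.8 -110.5]  shift target-axes [  1.2 -48.4 -99.5] yaxis [ 1.   -0.08  0.  ]
[[1, 2, -55], [0.163, 0, 0]],[[1, -7, -55], [0.163, 0, 0]],2
```

send_rows(
  moves=[
    [[0,2,-55],[0.165,0,0]],
    [[0,-7,-55],[0.165,0,0]],
    [[0,0,0],[0.166,0,0]],
    [[0,0,0],[0,0,0]],
    [[25,0,0],[0,0,0]],
    [[30,0,0],[0,0,0]],
    [[25,0,0],[0,0,0]],
    [[10,0,0],[0,0,0]],
    [[0,0,0],[0,0,0]],
    [[0,0,0],[0,0,0]],
  ],
)

```text
time: 31.95
ee_pos: [466.8, -25.4, 13.9]
ee_rot: [0.482, 0.518, 0.481, -0.517]
wrist_force: [-0.4, 0.0, 0.6]
grip_width: 0.598
```

```bash
python3 - <<'E'
from h import *
t=np.array([*fx(-62.5,0),13]);plan(t,'y',FY); look()
E
```

```text
t 31.95 p [466.8 -25.4  13.9] F [-0.4  0.   0.6] grip 0.598 j7 -1.43
1 turn [-3.137e+00  2.000e-03 -0.000e+00]  shift now-axes [ 1.  29.8 -2. ]  shift target-axes [  0.9 -29.8   2.2] yaxis [-1.    0.08  0.  ]
-1 turn [ 0.005 -0.    -0.001]  shift now-axes [ 1.  29.8 -2. ]  shift target-axes [ 0.9 29.8 -2.2] yaxis [ 1.   -0.08  0.  ]
stack fixture xy min/max [ 40.4 -58.5] [ 49.1 -49.1]
```

send_rows(
  moves=[
    [[0,6,-2],[0.005,0,0]],
    [[0,6,0],[0,0,0]],
    [[0,5,0],[0,0,0]],
    [[0,4,0],[0,0,0]],
    [[0,3,0],[0,0,0]],
    [[0,2,0],[0,0,0]],
    [[0,2,0],[0,0,0]],
    [[0,2,0],[0,0,0]],
    [[0,2,0],[0,0,0]],
    [[0,2,0],[0,0,0]],
  ],
)

```text
time: 33.25
ee_pos: [498.5, -25.7, 13.2]
ee_rot: [-0.479, -0.518, -0.481, 0.52]
wrist_force: [-3.5, 0.1, 2.6]
grip_width: 0.599
```

send_rows(
  moves=[
    [[0,1,0],[0,0,0]],
    [[0,1,0],[0,0,0]],
    [[0,1,0],[0,0,0]],
    [[0,1,0],[0,0,0]],
    [[0,1,0],[0,0,0]],
    [[0,1,0],[0,0,0]],
    [[0,0,0],[0,0,0]],
    [[0,0,0],[0,0,0]],
    [[0,0,0],[0,0,0]],
    [[0,0,0],[0,0,0]],
  ],
)

```text
time: 34.5
ee_pos: [498.5, -25.8, 12.8]
ee_rot: [-0.476, -0.516, -0.484, 0.523]
wrist_force: [-10.5, 1.7, 7.8]
grip_width: 0.601
```

send_rows(
  moves=[
    [[0,2,0],[0,0,0]],
    [[0,2,0],[0,0,0]],
    [[0,2,0],[0,0,0]],
    [[0,2,0],[0,0,0]],
    [[0,1,0],[0,0,0]],
    [[0,1,0],[0,0,0]],
    [[0,0,0],[0,0,0]],
    [[0,0,0],[0,0,0]],
    [[0,0,0],[0,0,0]],
    [[0,0,0],[0,0,0]],
  ],
)

```text
time: 35.75
ee_pos: [498.1, -25.8, 12.3]
ee_rot: [-0.471, -0.511, -0.489, 0.527]
wrist_force: [-22.1, 2.6, 18.2]
grip_width: 0.598
```

send_rows(
  moves=[
    [[0,-15,0],[0,0,0]],
    [[0,-20,0],[0,0,0]],
    [[-20,-15,0],[0,0,0]],
    [[-45,0,0],[0,0,0]],
    [[-40,0,30],[0,0,0]],
    [[-30,0,55],[0,0,0]],
    [[-10,0,55],[0,0,0]],
    [[0,10,55],[0,0,0]],
    [[0,10,55],[0,0,0]],
    [[0,0,0],[0,0,0]],
  ],
)

```text
time: 37.0
ee_pos: [468.6, -281.0, 159.3]
ee_rot: [-0.481, -0.521, -0.475, 0.521]
wrist_force: [-0.2, 0.8, 0.2]
grip_width: 0.598
```

```bash
python3 - <<'E'
from h import *
s,p,R=st();print(p,s['wrist_force'])
look("pics/e1.png")
c=cap('scene'); cv2.imwrite('pics/e2.png',cv2.resize(c['img'][150:280,100:330,::-1],None,fx=3.4,fy=3.4,interpolation=cv2.INTER_CUBIC))
E
```

```text
[ 468.61257829 -281.03098944  159.28246746] [-0.23722844  0.80909124  0.19318244]
stack fixture xy min/max [-50.5 -58.8] [51.5 59.7]
```

View pics/e1.png

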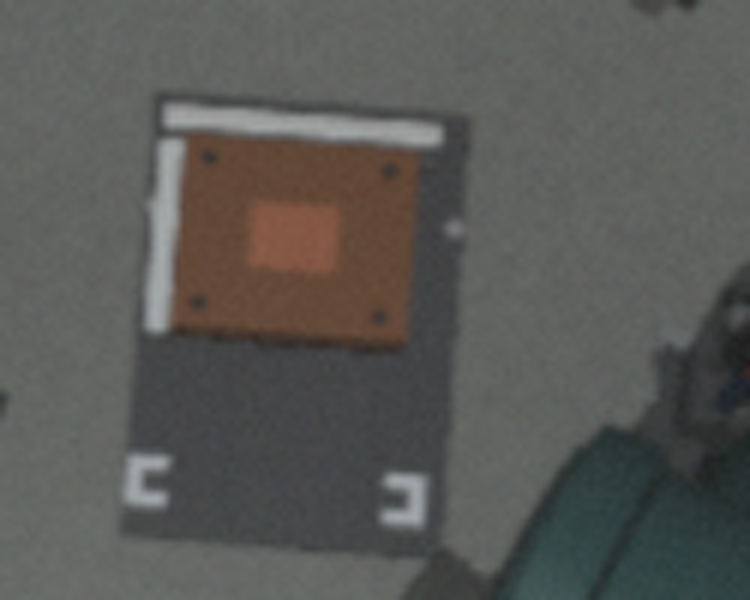

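View pics/e2.png

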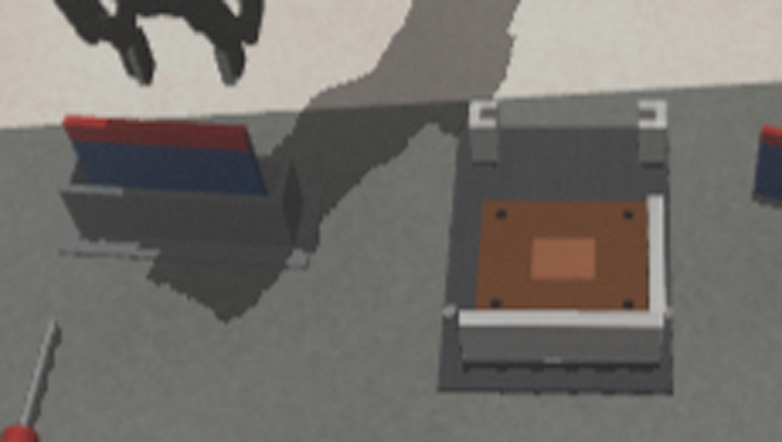

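Top view: the plates form one block against both fences at (180,235) and (300,140), with no other plate's edge showing. Scene view: the gate stands in the rack at (165,160) and the fingers are clear above it. I'll rise, settle and hand in.

send_rows(
  moves=[
    [[-30,0,0],[0,0,0]],
    [[-30,0,0],[0,0,0]],
    [[0,0,0],[0,0,0]],
    [[0,0,0],[0,0,0]],
    [[0,0,0],[0,0,0]],
    [[0,0,0],[0,0,0]],
    [[0,0,0],[0,0,0]],
    [[0,0,0],[0,0,0]],
    [[0,0,0],[0,0,0]],
    [[0,0,0],[0,0,0]],
  ],
)

```text
time: 38.35
ee_pos: [467.1, -273.8, 218.3]
ee_rot: [0.48, 0.519, 0.48, -0.519]
wrist_force: [0.0, -0.1, -0.4]
grip_width: 0.599
```

```bash
python3 -c "
from h import *
look(); print(r.job_done())"
```

```text
stack fixture xy min/max [-50.5 -58.6] [50.6 59.3]
the job is handed in; nothing more can be done
None
```

I lifted the gate straight up out of its slots and stood it in the grey rack. Then I tapped the plate stack home from the -y and -x sides, twice each. The job was handed in at about 38 s of the 72 s allowed.

- **Stack position:** the last top-camera check put the visible stack at fixture x -50.5 to 50.6 mm and y -58.6 to 59.3 mm. The ideal is ±50 by ±60 mm, and the camera is good to about 2 mm.
- **Flushness:** no lower plate showed at the edges in the last pictures, and the final pushes stalled firmly against both fences at about 16 N and 22 N. The first -x push stalled at 12 N, then slid 2 mm more when pressed harder. The second tap stalled at that same point under more force. The lower plates are mostly hidden under the top one, so I could not measure each plate separately.
- **Gate and robot:** the gate leans loosely against a rack wall, and the gripper was clear of everything at hand-in. The highest wrist force I read was about 29 N.
- **Other things on the bench:** I did not deliberately touch any of them. I did not measure their positions again at the end.

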